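Put the thinnest soap bar in the tray and close the divider on it

TASK

The three bars of soap on the bamboo rest have worn to different thicknesses; pinch them to find the thinnest, stand that one on edge on the ridges of the steel soap tray, between the tall end wall and the sliding divider, and let go of it. Then slide the divider towards the end wall until it presses the bar home flat against the wall, bearing on it firmly for a moment but gently enough not to dent the soap, and leave it snug there. Leave the other two bars standing on the rest and everything else on the ledge where it is.

Things in the scene. Friction and masses are not known exactly. Their poses are not given: they have to be found in the camera images.
- bar_a: cream bar of soap standing on edge on the rest: 72 mm long (its x), 48 mm tall (z, up), worn to an unknown thickness of 15 to 26 mm (y). The three look alike but differ by at least 3 mm in thickness; which is which is not told: pinch across y and read the finger opening. 50 to 110 g. Origin: centre of its underside.
- bar_b: cream bar of soap standing on edge on the rest: 72 mm long (its x), 48 mm tall (z, up), worn to an unknown thickness of 15 to 26 mm (y). The three look alike but differ by at least 3 mm in thickness; which is which is not told: pinch across y and read the finger opening. 50 to 110 g. Origin: centre of its underside.
- bar_c: cream bar of soap standing on edge on the rest: 72 mm long (its x), 48 mm tall (z, up), worn to an unknown thickness of 15 to 26 mm (y). The three look alike but differ by at least 3 mm in thickness; which is which is not told: pinch across y and read the finger opening. 50 to 110 g. Origin: centre of its underside.
- rest: bamboo soap rest of slats, stuck down, 290 mm long (y) by 120 mm (x), 14 mm high above the ledge; the bars stand on it about 95 mm apart along its y axis. Origin: centre of its underside, on the ledge top (the granite ledge is 20 mm thick, its top at z = 0.020).
- tray: extending stainless soap tray stuck to the ledge; fixed part 200 mm long (x), 112 mm wide (y). Origin: on the ledge, midway across, below the end of the fixed floor; x points along the tray to its low far end, z up. Ridges along x, flat tops at z = 10 mm; rims: top at z = 18 mm. At the origin's end a section with a tall wall across telescopes out towards -x, its ridges between the tray's.
- pulled_in (a point): where the middle of the tall end wall's inner face would be, at ridge height, if its section were fully pushed in (x = 0, z = 10 mm in the tray frame). It is drawn out by 2 to 35 mm towards -x, another amount each time and not measured, and stiff (stays put): find the wall by feel. The wall is 126 mm wide, top at z = 52 mm in the tray frame. A bar at home has its thickness along x, a face flat on the wall.
- divider: upright steel plate across the tray, sliding along the tray's x only (starts at x = 85 to 110 mm); drags with about 3 N, stays where left. Origin: its face towards the end wall, midway across, at ridge height; axes as the tray's. Plate 104 mm wide, 39 mm tall; behind it (+x) a foot 34 mm long, 3 mm high. 4 N on the soap (besides the drag) is a firm bearing, 20 N dents it: creep and stop on force.
- fin (a point): top centre of the divider's black thumb fin, to pinch or push: 30 mm long along x, 12 mm thick along y, 36 mm tall; fixed to the far side of the plate. This point is 17 mm in x and 38 mm in z from the divider's origin.
- pump_bottle: bystander, to be left alone: red pump bottle, 68 mm across, 192 mm tall. Origin: centre of its underside.
- comb: bystander, to be left alone: dark wide-tooth comb lying flat, 185 by 46 mm, 6 mm high. Origin: centre of its underside.
- ring_dish: bystander, to be left alone: white ceramic ring dish with a post, 104 mm across, 47 mm tall at the post. Origin: centre of its underside.
- nail_brush: bystander, to be left alone: white nail brush lying bristles down, 92 by 38 mm, 37 mm high. Origin: centre of its underside.
- cream_jar: bystander, to be left alone: small amber cream jar, 42 mm across, 40 mm tall. Origin: centre of its underside.
- tumbler: bystander, to be left alone: white ceramic tumbler, 72 mm across, 95 mm tall. Origin: centre of its underside.
- pumice: bystander, to be left alone: grey pumice stone, 88 by 60 mm, 24 mm high. Origin: centre of its underside.
Mind the look-alikes: they are no part of the job. What is shaped like the bar_b but brown, pink or yellow is not meant.

How it is judged:
On the way, in this order (a step that is already met when the one before it is completed fails the run):
1. a bar stands on edge on the tray's ridges between the end wall and the divider, let go (((z of bar_a in the frame of tray between 0.007 and 0.013 m and y of bar_a in the frame of tray between -0.03 and 0.03 m and angle between bar_a's own z axis and vertical below 0.12 rad and x of bar_a in the frame of divider below 0 m and x of bar_a in the frame of tray above -0.035 m and contact force between the fingers and bar_a below 0.2 N and linear speed of bar_a below 0.02 m/s) or (z of bar_b in the frame of tray between 0.007 and 0.013 m and y of bar_b in the frame of tray between -0.03 and 0.03 m and angle between bar_b's own z axis and vertical below 0.12 rad and x of bar_b in the frame of divider below 0 m and x of bar_b in the frame of tray above -0.035 m and contact force between the fingers and bar_b below 0.2 N and linear speed of bar_b below 0.02 m/s) or (z of bar_c in the frame of tray between 0.007 and 0.013 m and y of bar_c in the frame of tray between -0.03 and 0.03 m and angle between bar_c's own z axis and vertical below 0.12 rad and x of bar_c in the frame of divider below 0 m and x of bar_c in the frame of tray above -0.035 m and contact force between the fingers and bar_c below 0.2 N and linear speed of bar_c below 0.02 m/s))), for 0.2 s.
2. the divider bears firmly (4 N or more) on the thinnest bar, which is home against the end wall (3 N or more) (((z of bar_a in the frame of tray between 0.007 and 0.013 m and y of bar_a in the frame of tray between -0.03 and 0.03 m and angle between bar_a's own z axis and vertical below 0.12 rad and x of end_wall_c0 in the frame of divider above -0.0205 m and x of bar_a in the frame of divider between -0.0105 and -0.0065 m and angle between the y axis of bar_a and the x axis of tray, either way round below 0.08 rad and contact force between divider and bar_a above 4 N and contact force between end_wall_c0 and bar_a above 3 N) or (z of bar_b in the frame of tray between 0.007 and 0.013 m and y of bar_b in the frame of tray between -0.03 and 0.03 m and angle between bar_b's own z axis and vertical below 0.12 rad and x of end_wall_c0 in the frame of divider above -0.0205 m and x of bar_b in the frame of divider between -0.0105 and -0.0065 m and angle between the y axis of bar_b and the x axis of tray, either way round below 0.08 rad and contact force between divider and bar_b above 4 N and contact force between end_wall_c0 and bar_b above 3 N) or (z of bar_c in the frame of tray between 0.007 and 0.013 m and y of bar_c in the frame of tray between -0.03 and 0.03 m and angle between bar_c's own z axis and vertical below 0.12 rad and x of end_wall_c0 in the frame of divider above -0.0205 m and x of bar_c in the frame of divider between -0.0105 and -0.0065 m and angle between the y axis of bar_c and the x axis of tray, either way round below 0.08 rad and contact force between divider and bar_c above 4 N and contact force between end_wall_c0 and bar_c above 3 N))), for 0.2 s.
At the end, for the whole second after the job is handed in: The thinnest bar stands upright (7 deg) at rest on the ridges, flat (4.5 deg) between end wall and divider with under 2 mm of play, within 30 mm of the tray's middle line; the other two stand upright (8 deg) on the rest within 30 mm of where they were (((z of bar_a in the frame of tray between 0.007 and 0.013 m and y of bar_a in the frame of tray between -0.03 and 0.03 m and angle between bar_a's own z axis and vertical below 0.12 rad and x of end_wall_c0 in the frame of divider above -0.0205 m and x of bar_a in the frame of divider between -0.0105 and -0.0065 m and angle between the y axis of bar_a and the x axis of tray, either way round below 0.08 rad and linear speed of each of bar_a, bar_b, bar_c below 0.01 m/s and angle between each of bar_b, bar_c's own z axis and vertical below 0.15 rad and distance of each of bar_b, bar_c from where it was at the start of the episode below 0.03 m) or (z of bar_b in the frame of tray between 0.007 and 0.013 m and y of bar_b in the frame of tray between -0.03 and 0.03 m and angle between bar_b's own z axis and vertical below 0.12 rad and x of end_wall_c0 in the frame of divider above -0.0205 m and x of bar_b in the frame of divider between -0.0105 and -0.0065 m and angle between the y axis of bar_b and the x axis of tray, either way round below 0.08 rad and linear speed of each of bar_b, bar_a, bar_c below 0.01 m/s and angle between each of bar_a, bar_c's own z axis and vertical below 0.15 rad and distance of each of bar_a, bar_c from where it was at the start of the episode below 0.03 m) or (z of bar_c in the frame of tray between 0.007 and 0.013 m and y of bar_c in the frame of tray between -0.03 and 0.03 m and angle between bar_c's own z axis and vertical below 0.12 rad and x of end_wall_c0 in the frame of divider above -0.0205 m and x of bar_c in the frame of divider between -0.0105 and -0.0065 m and angle between the y axis of bar_c and the x axis of tray, either way round below 0.08 rad and linear speed of each of bar_c, bar_a, bar_b below 0.01 m/s and angle between each of bar_a, bar_b's own z axis and vertical below 0.15 rad and distance of each of bar_a, bar_b from where it was at the start of the episode below 0.03 m))); the robot touches nothing.
It fails at once if the divider presses a bar with more than 20 N (dents it) (contact force between divider and bar_a above 20 N or contact force between divider and bar_b above 20 N or contact force between divider and bar_c above 20 N).
It fails at once if a bar of soap is tipped over (more than 40 degrees) (angle between any of bar_a, bar_b, bar_c's own z axis and vertical above 0.7 rad).
It fails at once if a bystander is moved more than 30 mm or tipped more than 30 degrees (distance of any of pump_bottle, comb, ring_dish, nail_brush, cream_jar, tumbler, pumice from where it was at the start of the episode above 0.03 m or angle between any of pump_bottle, comb, ring_dish, nail_brush, cream_jar, tumbler, pumice's own z axis and vertical above 0.52 rad).
It also fails if it takes over 72 s, if anything falls off the work surface, if the arm or the gripper's body presses on something with over 40 N, if the wrist force passes 120 N, or if a joint passes its speed limit or range.

ROBOT

A 6-joint arm with a two-finger parallel gripper is mounted at the origin on the work surface. World frame = base frame: x ahead of the robot, y to its left, z up, the work surface at z = 0. Lengths are in m, angles in rad, forces in N, time in s.
With the tool pointing down it reaches from about 0.375 to 0.9 m from the base axis. Payload 3.1 kg.
Tool frame: the origin (TCP) lies midway between the tips of the shut fingers; the grasp point (between the pads) lies 19 mm behind it; x points along the fingers, z is the direction in which the jaws open and shut, and the axes are right-handed (so a half turn about x gives the same grasp; the last joint's range is limited). The gripper opens to 85 mm and grips with 20 to 120 N. Pads are 22 mm wide; open, the fingers measure 114 mm over their backs; the gripper's body (76 mm by 85 mm) begins 54 mm behind the grasp point. The pads swing forward as they close: fully open they stand 13 mm farther back than shut.
Start: joints at [-1.44, 0.527, 1.433, -0, 1.181, -0.178], TCP at [0.191, -0.595, 0.231] pointing down, gripper open.
Joint ranges: [-3.08, 3.08], [-0.75, 2.2], [0.22, 2.44], [-1.43, 4.57], [0, 2.65], [-2.85, 2.85]. Speed limits (rad/s): [2.79, 2.79, 3.14, 3.14, 3.14, 3.14].

INTERFACE

Orientations are given as a unit quaternion [x, y, z, w].
In Python, from station import status, snapshot, camera_params, ticket gives the robot as it stands.
- The arm moves only by the tool arm_command, never from a script. Its argument "series" is a list that holds one entry, the list of rows, each a list of 4 numbers: the shift along the tool's x, y, z in mm, then the turn about the tool's x in rad. A call has 1 to 10 rows; each row shifts and turns the commanded pose from where the row before left it, along the tool's axes as they then stand; what a row does not reach is not made up. A row lasts 1/10 s, in which the tool goes at most 50 mm and 8.59 degrees, less where a joint would pass 70% of its speed; a pose out of reach is approached as far as the arm can. A call is refused whole if a number of a shift passes 50 or a number of a turn 0.15, either way. A call with a gripper value outside its range is refused whole. "jaw" is the opening in per cent of the stroke, from 0 (shut) to 100 (fully open), set as the call begins (left out, the last holds). The fingers move at their own pace and stop on an object; "force" is the grip in N (left out, the last holds). Time passes only in rows, so rows that do not move let the fingers close. It gives the time, the measured TCP pose, the force and the opening at its end, in the units of the state.
- status.sense(): the state, without advancing time (a new reading comes with each control period).
- snapshot(name): name is "scene" or "top" or "wrist"; returns the picture (384x512x3 uint8, red, green, blue); there is no depth.
- camera_params(name): a dict with "fovy" (degrees; the focal length in pixels is half the picture's height over the tangent of half this angle, whatever the lens; pixels are square), "cx", "cy" (the principal point, pixels), "k1" (the pictures are not rectified: a ray, as slopes to the right and down, at radius r is drawn at 1 + k1 r^2 times it, then the intrinsics apply), "extrinsics" (4x4, takes a point from camera to world coordinates); the wrist camera has in their place "mount" (4x4, takes a point from camera to tool coordinates, whose origin is the TCP and whose axes are the tool frame's). Camera axes: x right, y down, z forward; pixel columns grow to the right and rows downward; lengths in m; the calibration is good to about 2 mm. A picture is of the moment at which its call begins: read the wrist's pose just before it. camera_params takes no time and is no camera call.
- ticket.sign_off(): hands the job in, once; it reports no verdict.
The state is a dict: "t": time; "q": joint angles; "qd": joint speeds; "tau": joint torques, N m; "tcp_pos": TCP position; "tool_rot": TCP orientation; "force": force on the tool from outside, world axes, zero at the start; "ft_torque": the same for the moment, N m; "finger_gap": opening from 0.0 (shut) to 1.0 (fully open).
Only numpy, scipy, OpenCV 4.12 (cv2) and the standard library are available. Lean on these libraries where they do the work, as an engineer would, in place of code of your own. Each camera call takes 0.05 s, during which the arm holds its last target. There are 200 camera calls.

## Working session

There is one attempt and no reset: what is moved stays moved. The work goes in short steps, Python scripts to look and compute and a tool call to move; the robot and the scene stay as the last step left them, time stands still between calls to the robot, and variables do not carry over. Pictures are saved under pics/ and viewed, about 8 in all and at most 12, crops included, and the job is handed in when it is done.

Besides the shell and the picture viewer there is one more tool, called in YAML: its name, and indented under it one key for each argument. arm_command: Moves the arm, as the interface text tells. Its arguments: {"type":"object","properties":{"series":{"type":"array"},"jaw":{"type":"number"},"force":{"type":"number"}},"required":["series"]}

```bash
mkdir -p pics; ls; cat > h.py <<'E'
import numpy as np, cv2
from scipy.spatial.transform import Rotation as R
from station import status, snapshot, camera_params
def snap(n,f):
    s=status.sense(); im=snapshot(n); cv2.imwrite('pics/'+f,im[:,:,::-1]); return s
def T(s):
    M=np.eye(4); M[:3,:3]=R.from_quat(s['tool_rot']).as_matrix(); M[:3,3]=s['tcp_pos']; return M
def cam(n,s=None):
    p=camera_params(n); f=192/np.tan(np.radians(p['fovy'])/2)
    E=np.array(p['extrinsics']) if 'extrinsics' in p else T(s)@np.array(p['mount'])
    return p,f,E
def pix(n,u,v,z,s=None):
    p,f,E=cam(n,s); a=np.array([(u-p['cx'])/f,(v-p['cy'])/f]); b=a.copy()
    for _ in range(30): b=a/(1+p['k1']*(b@b))
    d=E[:3,:3]@np.r_[b,1]; o=E[:3,3]; return o+d*(z-o[2])/d[2]
def proj(n,P,s=None):
    p,f,E=cam(n,s); c=E[:3,:3].T@(np.array(P)-E[:3,3]); b=c[:2]/c[2]; b=b*(1+p['k1']*(b@b)); return b*f+[p['cx'],p['cy']]
E
python3 - <<'E'
from h import *
s=snap('scene','s.png'); snap('top','t.png'); snap('wrist','w.png')
a=[cv2.imread('pics/%s.png'%k) for k in 'st']
cv2.imwrite('pics/t2.png',cv2.resize(a[1],(800,600),interpolation=cv2.INTER_CUBIC))
print(s); print(T(s).round(3)); print(camera_params('top'),camera_params('wrist'),camera_params('scene'))
E
```

```text
pics
{'t': 0.0, 'q': array([-1.43950888e+00,  5.28451740e-01,  1.43391180e+00,  7.27413683e-06,
        1.18141474e+00, -1.78497101e-01]), 'qd': array([-5.76418657e-05, -8.58108326e-04, -1.13070826e-03,  4.09005336e-04,
        1.64071370e-04,  1.15080623e-03]), 'tau': array([ 1.47212817e-03, -4.42347550e+01, -1.78026885e+01, -1.72851992e-04,
        8.22068949e-03, -1.29334879e-06]), 'tcp_pos': array([ 0.19046872, -0.59450937,  0.23033948]), 'tool_rot': array([ 0.41743858,  0.57168163, -0.416317  ,  0.57061836]), 'force': array([-0.46558324, -0.0105852 , -0.38144935]), 'ft_torque': array([ 0.00828827, -0.0604485 ,  0.01077944]), 'finger_gap': 0.998244455572759}
[[-0.     0.952  0.305  0.19 ]
 [ 0.002  0.305 -0.952 -0.595]
 [-1.     0.    -0.002  0.23 ]
 [ 0.     0.     0.     1.   ]]
{'fovy': 52.27572624320322, 'cx': 251.53484030072076, 'cy': 202.21309903133977, 'k1': -0.038382996629794254, 'extrinsics': array([[-0.01116779, -0.98137173,  0.19179364,  0.23716445],
       [-0.99984002,  0.0136394 ,  0.01157139,  0.14368036],
       [-0.01397178, -0.19163373, -0.98136706,  1.39439028]
[... 187 characters left out ...]
[[ 4.98370891e-04, -2.68321095e-01,  9.63329405e-01,
        -1.43053378e-01],
       [-5.42500932e-04, -9.63329455e-01, -2.68320828e-01,
         6.94312637e-02],
       [ 9.99999729e-01, -3.88883810e-04, -6.25659803e-04,
         8.53288678e-04],
       [ 0.00000000e+00,  0.00000000e+00,  0.00000000e+00,
         1.00000000e+00]])} {'fovy': 45.35741922435528, 'cx': 257.26465584915854, 'cy': 193.7385358787107, 'k1': -0.173068781705358, 'extrinsics': array([[ 0.42597155,  0.7022163 , -0.57047393,  1.22697217],
       [ 0.90470725, -0.32553461,  0.27483087, -0.20758732],
       [ 0.00728171, -0.63318204, -0.77396866,  1.07452834],
       [ 0.        ,  0.        ,  0.        ,  1.        ]])}
```

View pics/t2.png

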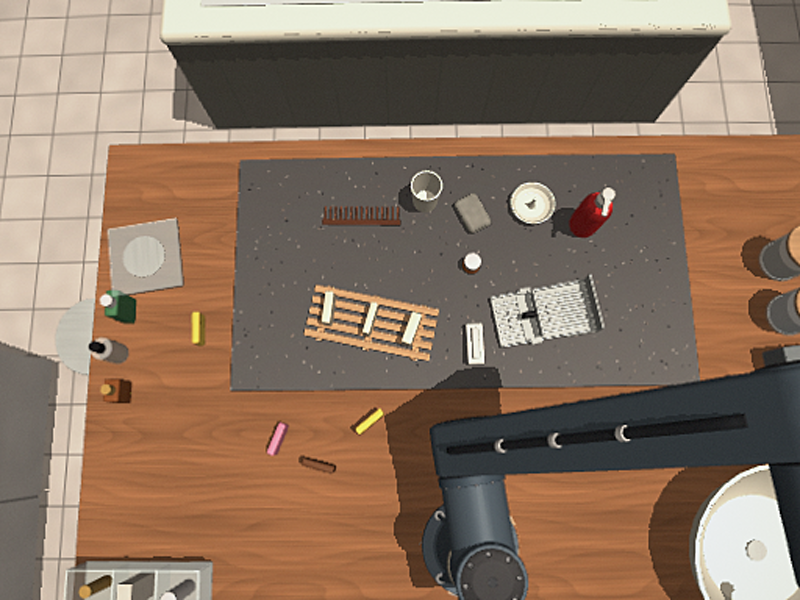

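View pics/s.png

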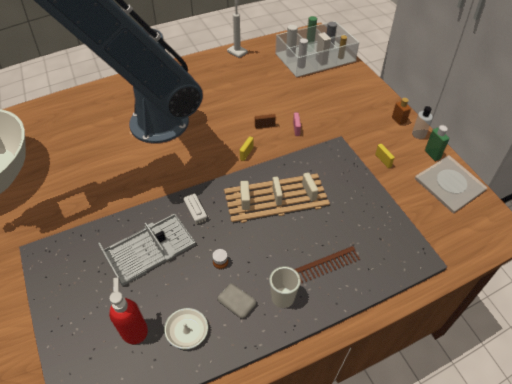

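The views show the rest with its three bars at view pixels (327,307), (370,318) and (412,328). The tray is at (545,312), with the end wall on the right and the divider and fin at (530,315). I'll enlarge that strip.

```bash
python3 - <<'E'
import cv2
a=cv2.imread('pics/t.png')[170:240,185:395]
cv2.imwrite('pics/t3.png',cv2.resize(a,None,fx=3.8,fy=3.8,interpolation=cv2.INTER_CUBIC))
E
```

```text
(no output)
```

View pics/t3.png

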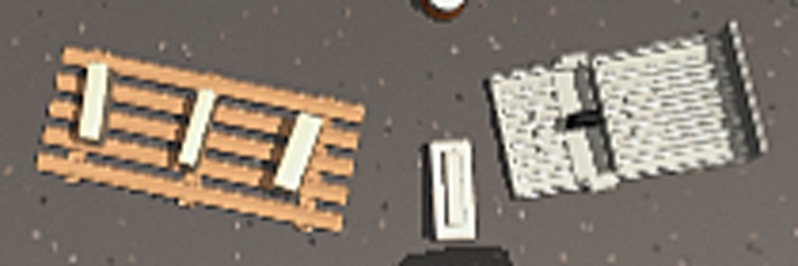

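```bash
python3 - <<'E'
from h import *
def g(n,u,v,z):
    p=pix('top',185+u/3.8,170+v/3.8,z); print(n,p.round(4)); return p
for n,c in dict(L=[(84,63),(107,65),(100,139),(79,138)],M=[(200,90),(214,92),(193,165),(180,162)],Rr=[(293,114),(321,117),(302,190),(277,187)]).items():
    P=[g(n,*k,.082) for k in c]; print(' c',np.mean(P,0).round(4),'ang long',np.degrees(np.arctan2(*(P[0]+P[1]-P[2]-P[3])[[1,0]])).round(1))
g('rest',66,50,.034);g('rest',362,112,.034);g('rest',340,228,.034);g('rest',38,162,.034)
g('fin0',570,122,.068);g('fin1',600,119,.068)
g('plate top',588,58,.069);g('plate top',608,180,.069)
g('tray far',489,78,.038);g('tray far',514,198,.038)
g('wall',735,25,.072);g('wall',765,152,.072)
E
```

```text
L [0.5508 0.3119 0.082 ]
L [0.5486 0.291  0.082 ]
L [0.4804 0.2967 0.082 ]
L [0.4815 0.3157 0.082 ]
 c [0.5153 0.3038 0.082 ] ang long -4.0
M [0.5242 0.2066 0.082 ]
M [0.5221 0.1939 0.082 ]
M [0.4556 0.2131 0.082 ]
M [0.4584 0.2248 0.082 ]
 c [0.4901 0.2096 0.082 ] ang long -15.8
Rr [0.5009 0.1229 0.082 ]
Rr [0.4978 0.0978 0.082 ]
Rr [0.4317 0.116  0.082 ]
Rr [0.4347 0.1383 0.082 ]
 c [0.4662 0.1187 0.082 ] ang long -14.2
rest [0.5751 0.3353 0.034 ]
rest [0.5115 0.0578 0.034 ]
rest [0.403  0.0807 0.034 ]
rest [0.4683 0.36   0.034 ]
fin0 [ 0.4928 -0.1287  0.068 ]
fin1 [ 0.4952 -0.1561  0.068 ]
plate top [ 0.552 -0.148  0.069]
plate top [ 0.4389 -0.1599  0.069 ]
tray far [ 0.5414 -0.0614  0.038 ]
tray far [ 0.4281 -0.0796  0.038 ]
wall [ 0.5805 -0.2842  0.072 ]
wall [ 0.462  -0.3027  0.072 ]
```

```bash
cat >> h.py <<'E'
def rows(pts,yaw=None,n_turn=None,s=None):
    """pts: list of (world target, nrows). yaw: final angle (deg) of tool z in world, spread over first rows"""
    s=s or status.sense(); M=T(s); p=M[:3,3].copy(); Rm=M[:3,:3].copy()
    turn=0
    if yaw is not None:
        cur=np.degrees(np.arctan2(Rm[1,2],Rm[0,2])); d=(yaw-cur+180)%360-180; turn=-np.radians(d)
    k=int(np.ceil(abs(turn)/.145)) if turn else 0; out=[]
    for tgt,n in pts:
        st=(np.array(tgt)-p)/n
        for _ in range(n):
            t=turn/k if len(out)<k else 0
            d=Rm.T@st*1000; out.append([round(float(x),1) for x in d]+[round(float(t),3)])
            Rm=Rm@R.from_rotvec([t,0,0]).as_matrix(); p=p+st
    for i in range(0,len(out),10): print(out[i:i+10])
E
python3 - <<'E'
from h import *
rows([((.46,-.25,.23),10),((.49,.2096,.18),10)],yaw=-105.5)
E
```

```text
[[0.1, 36.2, -24.6, 0.116], [0.1, 33.1, -28.6, 0.116], [0.1, 29.5, -32.3, 0.116], [0.1, 25.6, -35.5, 0.116], [0.1, 21.3, -38.2, 0.116], [0.1, 16.8, -40.4, 0.0], [0.1, 16.8, -40.4, 0.0], [0.1, 16.8, -40.4, 0.0], [0.1, 16.8, -40.4, 0.0], [0.1, 16.8, -40.4, 0.0]]
[[5.1, -9.4, -45.1, 0.0], [5.1, -9.4, -45.1, 0.0], [5.1, -9.4, -45.1, 0.0], [5.1, -9.4, -45.1, 0.0], [5.1, -9.4, -45.1, 0.0], [5.1, -9.4, -45.1, 0.0], [5.1, -9.4, -45.1, 0.0], [5.1, -9.4, -45.1, 0.0], [5.1, -9.4, -45.1, 0.0], [5.1, -9.4, -45.1, 0.0]]
```

arm_command:
  series:
    - [[0,36,-25,0.116],[0,33,-29,0.116],[0,29,-32,0.116],[0,26,-35,0.116],[0,21,-38,0.116],[0,17,-40,0],[0,17,-40,0],[0,17,-40,0],[0,17,-40,0],[0,17,-40,0]]

```text
t: 1.15
tcp_pos: [0.4604, -0.2515, 0.2312]
tool_rot: [-0.563, -0.428, 0.563, -0.428]
force: [1.1, -0.8, 0.3]
finger_gap: 1.002
```

arm_command:
  series:
    - [[5,-9,-45,0],[5,-9,-45,0],[5,-9,-45,0],[5,-9,-45,0],[5,-9,-45,0],[5,-9,-45,0],[5,-9,-45,0],[5,-9,-45,0],[5,-9,-45,0],[5,-9,-45,0]]

```text
t: 2.15
tcp_pos: [0.4928, 0.2065, 0.181]
tool_rot: [-0.563, -0.428, 0.563, -0.428]
force: [1.1, 0.3, 0.0]
finger_gap: 0.996
```

```bash
python3 - <<'E'
from h import *
s=snap('wrist','w1.png'); M=T(s); print(s['t'],M.round(3))
im=cv2.imread('pics/w1.png')
for P in [(.5153,.3038,.082),(.4901,.2096,.082),(.4662,.1187,.082)]: print(proj('wrist',P,s))
cv2.imwrite('pics/w1b.png',cv2.resize(im,(800,600)))
E
```

```text
2.15 [[-0.     0.964 -0.267  0.493]
 [-0.    -0.267 -0.964  0.207]
 [-1.    -0.     0.     0.181]
 [ 0.     0.     0.     1.   ]]
[123.78919599 201.49305156]
[253.67634462 200.41908887]
[379.32683814 198.81828541]
```

View pics/w1b.png

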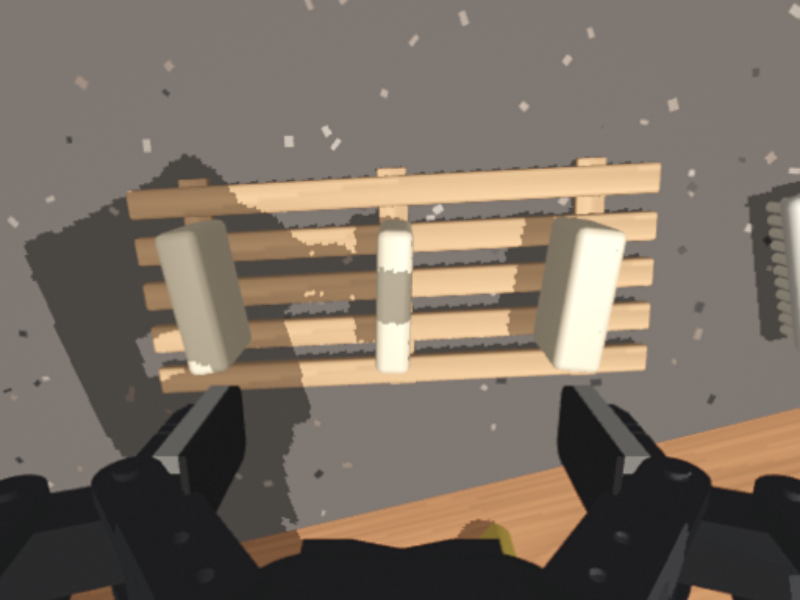

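```bash
python3 - <<'E'
from h import *
s=status.sense()
for n,c in dict(L=[(162,238),(196,228),(190,372),(217,371)],M=[(379,228),(411,228),(377,371),(409,371)],Rr=[(580,228),(624,234),(556,369),(601,371)]).items():
    P=np.array([pix('wrist',u/1.5625,v/1.5625,.082,s) for u,v in c]); l=(P[0]+P[1]-P[2]-P[3])/2
    a=np.arctan2(l[1],l[0]); nn=np.array([-np.sin(a),np.cos(a),0]); print(n,P.mean(0).round(4),'ang',np.degrees(a).round(1),'len',np.linalg.norm(l).round(4),'thick',((P[0]+P[2]-P[1]-P[3])/2@nn).round(4))
rows([((.4907,.2096,.095),3),((.4907,.2096,.047),2)])
E
```

```text
L [0.5202 0.3098 0.082 ] ang -11.6 len 0.0689 thick 0.0151
M [0.496 0.216 0.082] ang -16.3 len 0.0704 thick 0.0152
Rr [0.4712 0.1263 0.082 ] ang -19.2 len 0.0687 thick 0.0215
[[28.5, -0.4, 1.4, 0.0], [28.5, -0.4, 1.4, 0.0], [28.5, -0.4, 1.4, 0.0], [24.0, 0.0, 0.1, 0.0], [24.0, 0.0, 0.1, 0.0]]
```

```bash
python3 - <<'E'
from h import *
s=status.sense(); print(s['tcp_pos'],s['t']); s['tcp_pos']=np.array([.4928,.2065,.181]); s['tool_rot']=[-.563,-.428,.563,-.428]
for n,c in dict(L=[(162,238),(196,228),(190,372),(217,371)],M=[(379,228),(411,228),(377,371),(409,371)],Rr=[(580,228),(624,234),(556,369),(601,371)]).items():
    P=np.array([pix('wrist',u/1.5625,v/1.5625,.082,s) for u,v in c]); print(n,P.mean(0).round(4))
rows([((.493,.209,.095),3),((.493,.209,.047),2)])
rows([((.493,.209,.095),3),((.493,.209,.047),2)],s=status.sense())
E
```

```text
[0.49292648 0.21286244 0.18056979] 2.2
L [0.5203 0.3028 0.082 ]
M [0.4957 0.2092 0.082 ]
Rr [0.4703 0.1193 0.082 ]
[[28.5, 0.4, 1.4, 0.0], [28.5, 0.4, 1.4, 0.0], [28.5, 0.4, 1.4, 0.0], [24.0, 0.0, 0.1, 0.0], [24.0, 0.0, 0.1, 0.0]]
[[28.5, 0.4, 1.4, 0.0], [28.5, 0.4, 1.4, 0.0], [28.5, 0.4, 1.4, 0.0], [24.0, 0.0, 0.1, 0.0], [24.0, 0.0, 0.1, 0.0]]
```

The bar positions agree between cameras once I use the pose from the moment of the picture. Middle bar at about (0.494, 0.209). I'll descend and pinch it.

arm_command:
  series:
    - [[28,1,1,0],[28,1,1,0],[28,0,1,0],[20,0,1,0],[20,0,0,0],[10,0,0,0],[0,0,0,0],[0,0,0,0]]
  jaw: 60
  force: 20

```text
t: 3.0
tcp_pos: [0.4942, 0.2002, 0.0476]
tool_rot: [0.563, 0.428, -0.563, 0.428]
force: [-0.0, 0.2, 0.6]
finger_gap: 0.603
```

arm_command:
  series:
    - [[0,0,0,0],[0,0,0,0],[0,0,0,0],[0,0,0,0],[0,0,0,0],[0,0,0,0],[0,0,0,0],[0,0,0,0]]
  jaw: 0

```text
t: 3.8
tcp_pos: [0.495, 0.2005, 0.0484]
tool_rot: [0.564, 0.428, -0.562, 0.429]
force: [0.3, 2.1, 6.2]
finger_gap: 0.198
```

arm_command:
  series:
    - [[0,0,0,0],[0,0,0,0]]

```text
t: 4.0
tcp_pos: [0.4949, 0.2006, 0.0484]
tool_rot: [0.564, 0.428, -0.562, 0.429]
force: [-0.0, 1.9, 5.7]
finger_gap: 0.203
```

arm_command:
  series:
    - [[0,0,0,0],[0,0,0,0],[0,0,0,0],[0,0,0,0],[-10,0,0,0],[-20,0,0,0],[-20,0,0,0],[-10,0,0,0],[0,0,0,0],[0,0,0,0]]
  jaw: 60

```text
t: 5.0
tcp_pos: [0.4937, 0.2002, 0.1073]
tool_rot: [-0.563, -0.428, 0.563, -0.428]
force: [-1.4, 0.4, -0.8]
finger_gap: 0.604
```

```bash
python3 - <<'E'
from h import *
s=snap('top','t4.png'); print(s['tcp_pos'])
s=snap('wrist','w2.png'); print(s['tcp_pos'], s['t'])
rows([((.518,.303,.108),5),((.518,.303,.047),4)],yaw=-98)
E
```

```text
[0.49368266 0.20017253 0.10730305]
[0.49335384 0.20008391 0.10685011] 5.05
[[-0.3, -0.7, -21.2, -0.131], [-0.3, 2.0, -21.1, 0.0], [-0.3, 2.0, -21.1, 0.0], [-0.3, 2.0, -21.1, 0.0], [-0.3, 2.0, -21.1, 0.0], [15.2, 0.0, -0.0, 0.0], [15.2, 0.0, -0.0, 0.0], [15.2, 0.0, -0.0, 0.0], [15.2, 0.0, -0.0, 0.0]]
```

View pics/w2.png

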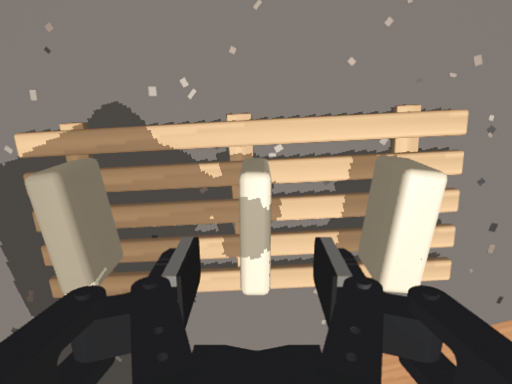

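Middle bar reads about 17 mm and still stands, centred at pixel u=256. Next, the left bar.

arm_command:
  series:
    - [[0,-1,-21,-0.13],[0,2,-21,0],[0,2,-21,0],[0,2,-21,0],[0,2,-21,0],[0,0,0,0],[20,0,0,0],[20,0,0,0],[20,0,0,0],[0,0,0,0]]

```text
t: 6.1
tcp_pos: [0.5153, 0.3009, 0.0441]
tool_rot: [-0.531, -0.465, 0.537, -0.463]
force: [-0.5, -0.2, -0.0]
finger_gap: 0.604
```

arm_command:
  series:
    - [[0,0,0,0],[0,0,0,0],[0,0,0,0],[0,0,0,0],[0,0,0,0],[0,0,0,0],[0,0,0,0],[0,0,0,0]]
  jaw: 0

```text
t: 6.9
tcp_pos: [0.5187, 0.3029, 0.0482]
tool_rot: [0.534, 0.464, -0.533, 0.464]
force: [-0.7, -0.2, 5.4]
finger_gap: 0.239
```

arm_command:
  series:
    - [[0,0,0,0],[0,0,0,0],[0,0,0,0],[0,0,0,0],[-10,0,0,0],[-20,0,0,0],[-20,0,0,0],[-10,0,0,0],[0,0,0,0],[0,0,0,0]]
  jaw: 60

```text
t: 7.9
tcp_pos: [0.518, 0.3027, 0.1073]
tool_rot: [-0.534, -0.464, 0.534, -0.464]
force: [-0.6, -0.0, -0.8]
finger_gap: 0.604
```

```bash
python3 - <<'E'
from h import *
s=status.sense(); print(s['tcp_pos'], s['t'])
rows([((.469,.119,.11),6)],yaw=-106)
E
```

```text
[0.51798821 0.30270132 0.10732256] 7.9
[[-0.4, -3.8, 31.5, 0.139], [-0.4, 0.6, 31.7, 0.0], [-0.4, 0.6, 31.7, 0.0], [-0.4, 0.6, 31.7, 0.0], [-0.4, 0.6, 31.7, 0.0], [-0.4, 0.6, 31.7, 0.0]]
```

Left bar reads about 20.3 mm, so it's thicker than the middle one. Now the right bar.

arm_command:
  series:
    - [[0,-4,32,0.14],[0,0,32,0],[0,1,32,0],[0,0,32,0],[0,1,31,0],[0,0,31,0],[0,0,0,0],[20,0,0,0],[20,0,0,0],[20,0,0,0]]

```text
t: 8.9
tcp_pos: [0.4681, 0.1197, 0.0462]
tool_rot: [0.565, 0.425, -0.565, 0.425]
force: [0.2, 0.7, -0.3]
finger_gap: 0.604
```

arm_command:
  series:
    - [[0,0,0,0],[0,0,0,0],[0,0,0,0],[0,0,0,0],[0,0,0,0],[0,0,0,0],[0,0,0,0],[0,0,0,0]]
  jaw: 0

```text
t: 9.7
tcp_pos: [0.4681, 0.1192, 0.0475]
tool_rot: [0.565, 0.425, -0.565, 0.425]
force: [0.2, -0.6, -0.2]
finger_gap: 0.277
```

arm_command:
  series:
    - [[0,0,0,0],[0,0,0,0],[0,0,0,0],[0,0,0,0],[-10,0,0,0],[-20,0,0,0],[-20,0,0,0],[-10,0,0,0],[0,0,0,0],[0,0,0,0]]
  jaw: 60

```text
t: 10.7
tcp_pos: [0.4679, 0.1192, 0.1074]
tool_rot: [0.565, 0.425, -0.565, 0.425]
force: [0.6, -0.7, -0.1]
finger_gap: 0.601
```

```bash
python3 - <<'E'
from h import *
s=status.sense(); print(s['tcp_pos'], s['t'])
rows([((.494,.2003,.1073),4)],yaw=-105.5)
E
```

```text
[0.46787974 0.11924208 0.10739774] 10.7
[[0.0, 0.7, -21.3, -0.01], [0.0, 0.9, -21.3, 0.0], [0.0, 0.9, -21.3, 0.0], [0.0, 0.9, -21.3, 0.0]]
```

Right bar reads about 23.5 mm, so the middle bar at 17 mm is the thinnest. I'll grasp it and lift.

arm_command:
  series:
    - [[0,1,-21,0],[0,1,-21,0],[0,1,-21,0],[0,1,-22,0],[0,0,0,0],[20,0,0,0],[20,0,0,0],[20,0,0,0],[0,0,0,0],[0,0,0,0]]

```text
t: 11.7
tcp_pos: [0.4945, 0.1992, 0.0467]
tool_rot: [-0.564, -0.426, 0.566, -0.425]
force: [-0.5, -0.0, 0.9]
finger_gap: 0.601
```

arm_command:
  series:
    - [[0,0,0,0],[0,0,0,0],[0,0,0,0],[0,0,0,0],[0,0,0,0],[0,0,0,0],[0,0,0,0],[0,0,0,0]]
  jaw: 0
  force: 35

```text
t: 12.5
tcp_pos: [0.496, 0.1999, 0.0483]
tool_rot: [0.565, 0.425, -0.564, 0.426]
force: [-0.9, -0.8, 5.7]
finger_gap: 0.195
```

arm_command:
  series:
    - [[-10,0,0,0],[-20,0,0,0],[-30,0,0,0],[-30,0,0,0],[-20,0,0,0],[-10,0,0,0],[0,0,0,0]]

```text
t: 13.2
tcp_pos: [0.496, 0.2, 0.1687]
tool_rot: [0.566, 0.425, -0.564, 0.426]
force: [0.1, -0.3, -0.2]
finger_gap: 0.197
```

```bash
python3 - <<'E'
from h import *
s=status.sense(); print(s['tcp_pos'], s['t'],s['finger_gap'])
d=np.array([np.cos(np.radians(99.2)),np.sin(np.radians(99.2)),0]); o=np.array([.517,-.268,0])
t=o+d*.035; print(t)
rows([((t[0],t[1],.16),10)],yaw=-80.8)
E
```

```text
[0.49597009 0.20004039 0.168716  ] 13.2 0.1973558720839713
[ 0.51140416 -0.23345023  0.        ]
[[0.8, 13.5, 41.2, -0.11], [0.8, 8.9, 42.5, -0.11], [0.8, 4.1, 43.2, -0.11], [0.8, -0.6, 43.4, -0.11], [0.8, -5.4, 43.0, 0.0], [0.8, -5.4, 43.0, 0.0], [0.8, -5.4, 43.0, 0.0], [0.8, -5.4, 43.0, 0.0], [0.8, -5.4, 43.0, 0.0], [0.8, -5.4, 43.0, 0.0]]
```

arm_command:
  series:
    - [[0,13,41,-0.11],[0,9,43,-0.11],[0,4,43,-0.11],[0,-1,43,-0.11],[0,-5,43,0],[0,-5,43,0],[0,-5,43,0],[0,-5,43,0],[0,-6,43,0],[0,-6,43,0]]

```text
t: 14.2
tcp_pos: [0.509, -0.2342, 0.1656]
tool_rot: [0.459, 0.539, -0.459, 0.537]
force: [1.2, 0.1, -0.9]
finger_gap: 0.201
```

arm_command:
  series:
    - [[0,0,0,0],[0,0,0,0],[0,0,0,0]]

```text
t: 14.5
tcp_pos: [0.509, -0.2315, 0.1661]
tool_rot: [0.458, 0.54, -0.458, 0.537]
force: [0.7, 0.0, -1.4]
finger_gap: 0.198
```

```bash
python3 - <<'E'
from h import *
s=snap('wrist','w3.png'); print(s['t'],s['finger_gap']); print(T(s).round(4))
im=cv2.imread('pics/w3.png'); cv2.imwrite('pics/w3b.png',cv2.resize(im,(800,600),interpolation=cv2.INTER_CUBIC))
E
```

```text
14.5 0.19773992416032612
[[-0.0029  0.9872  0.1594  0.509 ]
 [ 0.0025  0.1594 -0.9872 -0.2315]
 [-1.     -0.0024 -0.003   0.1661]
 [ 0.      0.      0.      1.    ]]
```

View pics/w3b.png

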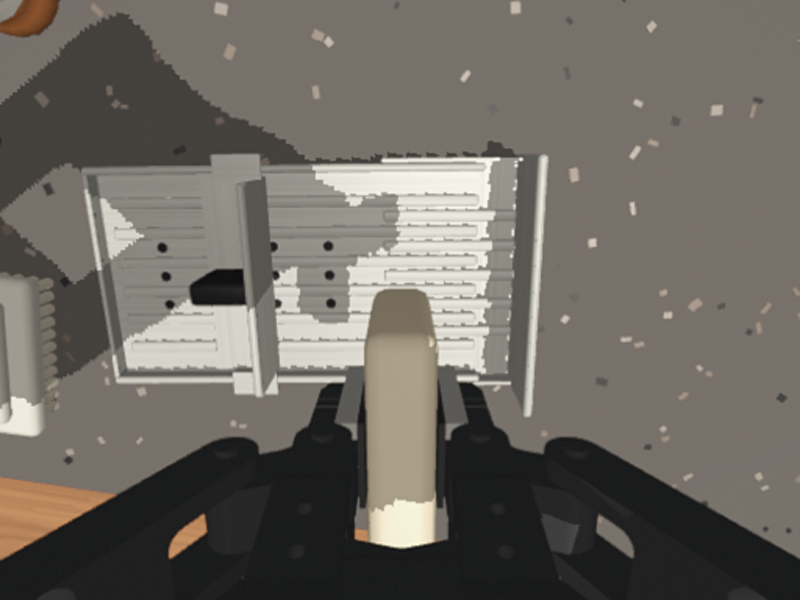

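The picture shows the tray in full, with the divider plate near x=255, the fin at (220,288), the wall top edge from (547,155) to (530,413), and the bar held upright. I'll compute the tray frame from it.

```bash
python3 - <<'E'
from h import *
s=status.sense()
g=lambda u,v,z:pix('wrist',u/1.5625,v/1.5625,z,s)
def show(n,a,b): 
    m=(a+b)/2; d=a-b; print(n,m.round(4),'len',np.linalg.norm(d).round(4),'ang',np.degrees(np.arctan2(d[1],d[0])).round(1)); return m
far=show('far',g(83,170,.038),g(117,381,.038))
wall=show('wall',g(547,155,.072),g(531,414,.072))
pl=show('plate',g(242,182,.069),g(258,396,.069))
fin=show('fin',g(248,288,.068),g(192,290,.068))
show('rim top',g(85,170,.038),g(478,166,.038))
show('rim bot',g(118,381,.038),g(510,382,.038))
p=s['tcp_pos']
for a in(99,100): 
  d=np.array([np.cos(np.radians(a)),np.sin(np.radians(a))]); n=np.array([d[1],-d[0]])
  print(a,[((q[:2]-(far[:2]-.2*d))@d).round(4) for q in (wall,pl,fin,p)],[((q[:2]-far[:2])@n).round(4) for q in (wall,pl,fin,p)])
E
```

```text
far [ 0.4887 -0.0731  0.038 ] len 0.1151 ang 9.5
wall [ 0.5268 -0.2936  0.072 ] len 0.1239 ang 9.8
plate [ 0.5036 -0.1606  0.069 ] len 0.1042 ang 8.9
fin [ 0.5039 -0.1459  0.068 ] len 0.0267 ang -78.7
rim top [ 0.5621 -0.1619  0.038 ] len 0.1974 ang 99.6
rim bot [ 0.4495 -0.1916  0.038 ] len 0.2196 ang 99.2
99 [np.float64(-0.0238), np.float64(0.1112), np.float64(0.1257), np.float64(0.0405)] [np.float64(0.0032), np.float64(0.001), np.float64(0.0036), np.float64(-0.0044)]
100 [np.float64(-0.0238), np.float64(0.1112), np.float64(0.1257), np.float64(0.0407)] [np.float64(-0.0007), np.float64(-0.0005), np.float64(0.0023), np.float64(-0.0072)]
```

arm_command:
  series:
    - [[20,3,2,0],[25,3,2,0],[25,0,2,0],[25,0,0,0],[15,0,0,0],[4,0,0,0],[0,0,0,0],[0,0,0,0]]

```text
t: 15.35
tcp_pos: [0.5176, -0.2377, 0.0541]
tool_rot: [0.458, 0.538, -0.458, 0.539]
force: [-0.1, -0.4, -0.4]
finger_gap: 0.194
```

arm_command:
  series:
    - [[2,0,0,0],[1,0,0,0],[1,0,0,0],[0,0,0,0],[0,0,0,0]]

```text
t: 15.85
tcp_pos: [0.517, -0.2381, 0.0494]
tool_rot: [0.459, 0.538, -0.459, 0.538]
force: [0.2, 0.1, -0.9]
finger_gap: 0.195
```

arm_command:
  series:
    - [[1,0,0,0],[1,0,0,0],[1,0,0,0],[1,0,0,0],[0,0,0,0],[0,0,0,0]]

```text
t: 16.45
tcp_pos: [0.517, -0.238, 0.0452]
tool_rot: [0.458, 0.538, -0.458, 0.538]
force: [0.5, -0.7, -1.0]
finger_gap: 0.192
```

arm_command:
  series:
    - [[0.5,0,0,0],[0.5,0,0,0],[0,0,0,0],[0,0,0,0]]

```text
t: 16.85
tcp_pos: [0.517, -0.238, 0.0443]
tool_rot: [0.458, 0.538, -0.458, 0.538]
force: [0.4, 0.5, -0.8]
finger_gap: 0.191
```

arm_command:
  series:
    - [[0.5,0,0,0],[0.5,0,0,0],[0,0,0,0],[0,0,0,0]]

```text
t: 17.25
tcp_pos: [0.517, -0.2381, 0.0443]
tool_rot: [0.458, 0.538, -0.458, 0.539]
force: [-2.4, 0.1, 6.1]
finger_gap: 0.196
```

Contact on the ridges at z=0.0443 with 6 N, as predicted. I'll release and rise.

arm_command:
  series:
    - [[0,0,0,0],[0,0,0,0],[0,0,0,0],[0,0,0,0],[0,0,0,0],[-10,0,0,0],[-20,0,0,0],[-30,0,0,0],[-30,0,0,0],[-10,0,0,0]]
  jaw: 45

```text
t: 18.25
tcp_pos: [0.5186, -0.2391, 0.1469]
tool_rot: [0.459, 0.536, -0.458, 0.541]
force: [0.0, 0.1, 0.3]
finger_gap: 0.453
```

```bash
python3 - <<'E'
from h import *
s=snap('wrist','w4.png'); print(s['t'],s['finger_gap'],s['tcp_pos'],s['force'])
a=99.5;d=np.array([np.cos(np.radians(a)),np.sin(np.radians(a))]);n=np.array([d[1],-d[0]])
far=np.array([.4887,-.0731]);o=far-.2*d
for x in(.165,):
  t=o+d*x+n*.002; print(t); rows([((t[0],t[1],.15),6)],yaw=-80.5)
E
```

```text
18.25 0.4532768461020712 [ 0.51861303 -0.23908141  0.14685333] [0.04931735 0.13475475 0.32879232]
[ 0.49644924 -0.1072899 ]
[[-0.6, -0.2, -22.3, -0.006], [-0.6, -0.0, -22.3, 0.0], [-0.6, -0.0, -22.3, 0.0], [-0.6, -0.0, -22.3, 0.0], [-0.6, -0.0, -22.3, 0.0], [-0.6, -0.0, -22.3, 0.0]]
```

View pics/w4.png

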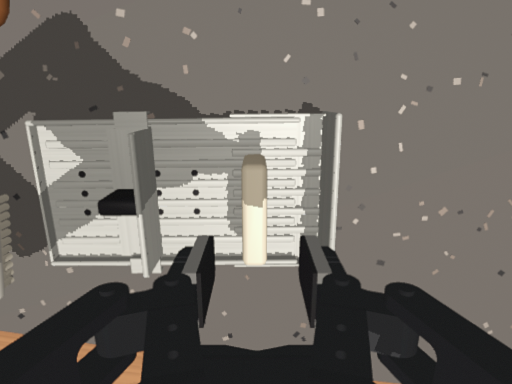

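The bar stands upright and free on the ridges, top face from (254,155) to (254,263). Next I'll shut the fingers and go behind the fin.

arm_command:
  series:
    - [[0,0,-22,0],[0,0,-22,0],[0,0,-22,0],[0,0,-23,0],[0,0,-23,0],[0,0,-23,0],[0,0,0,0],[20,0,0,0],[20,0,0,0],[10,0,0,0]]
  jaw: 0

```text
t: 19.3
tcp_pos: [0.4945, -0.1043, 0.0916]
tool_rot: [0.458, 0.539, -0.459, 0.537]
force: [-0.1, 0.3, 0.2]
finger_gap: -0.001
```

```bash
python3 - <<'E'
from h import *
s=snap('wrist','w5.png'); print(s['t'],s['finger_gap'],s['tcp_pos'],s['force'])
a=99.5;d=np.array([np.cos(np.radians(a)),np.sin(np.radians(a))]);n=np.array([d[1],-d[0]])
o=np.array([.4887,-.0731])-.2*d
print('tray xy tcp',(s['tcp_pos'][:2]-o)@d,(s['tcp_pos'][:2]-o)@n)
s4=dict(s);s4['tcp_pos']=np.array([.5186,-.2391,.1469]);s4['tool_rot']=[.459,.536,-.458,.541]
for u,v,z in[(254,155,.078),(254,263,.078),(118,203,.068),(103,203,.068)]:
  q=pix('wrist',u,v,z,s4)[:2]-o; print(q@d,q@n)
im=cv2.imread('pics/w5.png'); cv2.imwrite('pics/w5b.png',cv2.resize(im,(800,600),interpolation=cv2.INTER_CUBIC))
E
```

```text
19.3 -0.0010533167383342948 [ 0.49446456 -0.10432485  0.09156093] [-0.13789171  0.34844238  0.23306106]
tray xy tcp 0.1682519502266378 0.0005319165218698255
0.031832981889156474 0.037968789448330494
0.03243874662918502 -0.036915090492857704
0.12570703360670893 0.003949266634639799
0.13610212349995854 0.0040194950977978545
```

View pics/w5b.png

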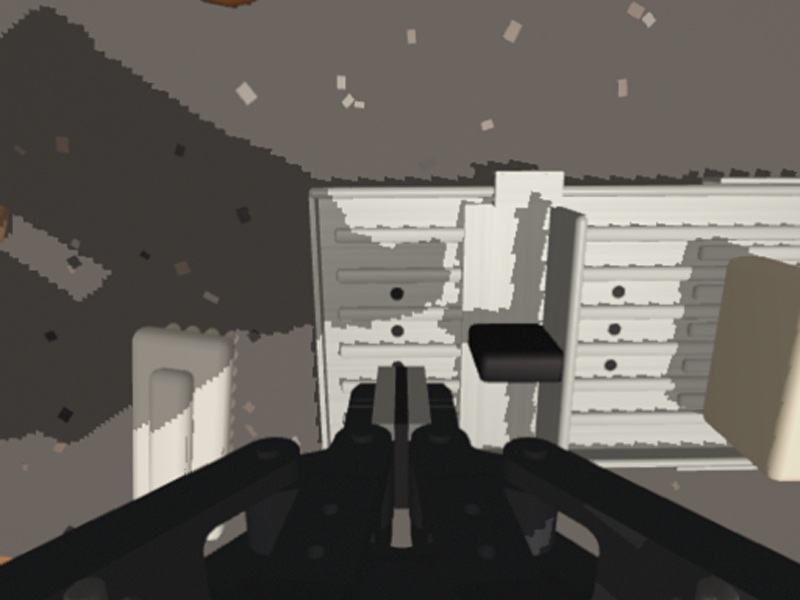

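arm_command:
  series:
    - [[15,3,0,0],[20,0,0,0],[10,0,0,0],[0,0,0,0],[0,0,5,0],[0,0,4,0],[0,0,3,0],[0,0,3,0],[0,0,3,0],[0,0,3,0]]

```text
t: 20.35
tcp_pos: [0.502, -0.125, 0.0487]
tool_rot: [0.459, 0.538, -0.458, 0.538]
force: [1.9, 3.8, 2.0]
finger_gap: -0.004
```

arm_command:
  series:
    - [[0,0,5,0],[0,0,5,0],[0,0,6,0],[0,0,6,0],[0,0,6,0],[0,0,6,0],[0,0,6,0],[0,0,5,0],[0,0,4,0],[0,0,0,0]]

```text
t: 21.35
tcp_pos: [0.5096, -0.1743, 0.0482]
tool_rot: [0.458, 0.538, -0.459, 0.538]
force: [0.1, -0.1, 0.5]
finger_gap: 0.0
```

arm_command:
  series:
    - [[0,0,3,0],[0,0,3,0],[0,0,2,0],[0,0,2,0],[0,0,2,0],[0,0,2,0],[0,0,2,0],[0,0,2,0],[0,0,2,0],[0,0,2,0]]

```text
t: 22.35
tcp_pos: [0.5128, -0.1951, 0.0482]
tool_rot: [0.458, 0.539, -0.459, 0.538]
force: [0.5, 3.0, -1.0]
finger_gap: 0.0
```

arm_command:
  series:
    - [[0,0,2,0],[0,0,2,0],[0,0,2,0],[0,0,2,0],[0,0,2,0],[0,0,2,0],[0,0,2,0],[0,0,2,0],[0,0,1,0],[0,0,1,0]]

```text
t: 23.35
tcp_pos: [0.5159, -0.2129, 0.0482]
tool_rot: [0.459, 0.538, -0.459, 0.538]
force: [0.2, 3.9, -2.6]
finger_gap: -0.003
```

```bash
python3 - <<'E'
from h import *
s=snap('wrist','w6.png'); print(s['t'],s['tcp_pos'],s['force'])
a=99.5;d=np.array([np.cos(np.radians(a)),np.sin(np.radians(a))]);n=np.array([d[1],-d[0]])
o=np.array([.4887,-.0731])-.2*d
print('tray xy tcp',(s['tcp_pos'][:2]-o)@d,(s['tcp_pos'][:2]-o)@n)
E
```

```text
23.35 [ 0.51591088 -0.21290227  0.04824452] [ 0.23275732  3.87693583 -2.55768644]
tray xy tcp 0.057623938584608146 0.00376367265505753
```

View pics/w6.png

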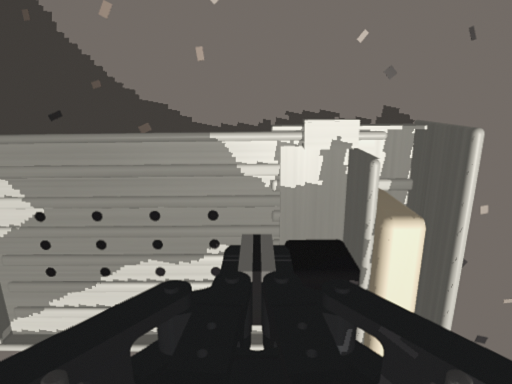

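The divider plate carries the bar upright, with a gap of roughly 15 mm left to the wall. From here I creep.

arm_command:
  series:
    - [[0,0,1,0],[0,0,1,0],[0,0,1,0],[0,0,1,0],[0,0,1,0],[0,0,1,0],[0,0,0.5,0],[0,0,0.5,0],[0,0,0,0]]

```text
t: 24.3
tcp_pos: [0.5171, -0.2199, 0.0483]
tool_rot: [0.458, 0.538, -0.459, 0.538]
force: [-1.1, 3.0, -2.9]
finger_gap: -0.0
```

arm_command:
  series:
    - [[0,0,0.5,0],[0,0,0.5,0],[0,0,0.5,0],[0,0,0.5,0],[0,0,0,0]]

```text
t: 24.8
tcp_pos: [0.5174, -0.2218, 0.0483]
tool_rot: [0.458, 0.538, -0.459, 0.538]
force: [-0.7, 3.5, -2.0]
finger_gap: 0.001
```

arm_command:
  series:
    - [[0,0,0.5,0],[0,0,0.5,0],[0,0,0.5,0],[0,0,0.5,0],[0,0,0,0]]

```text
t: 25.3
tcp_pos: [0.5178, -0.2238, 0.0483]
tool_rot: [0.459, 0.538, -0.459, 0.538]
force: [-0.7, 3.5, -1.8]
finger_gap: -0.001
```

arm_command:
  series:
    - [[0,0,0.5,0],[0,0,0.5,0],[0,0,0.5,0],[0,0,0.5,0],[0,0,0,0]]

```text
t: 25.8
tcp_pos: [0.5181, -0.2258, 0.0483]
tool_rot: [0.458, 0.538, -0.459, 0.538]
force: [-1.2, 3.9, -1.9]
finger_gap: 0.002
```

arm_command:
  series:
    - [[0,0,0.5,0],[0,0,0.5,0],[0,0,0.5,0],[0,0,0,0]]

```text
t: 26.2
tcp_pos: [0.5183, -0.2273, 0.0483]
tool_rot: [0.458, 0.538, -0.459, 0.538]
force: [-0.8, 3.4, -2.9]
finger_gap: -0.005
```

arm_command:
  series:
    - [[0,0,0.4,0],[0,0,0.4,0],[0,0,0.4,0],[0,0,0,0]]

```text
t: 26.6
tcp_pos: [0.5184, -0.2278, 0.0483]
tool_rot: [0.459, 0.539, -0.458, 0.538]
force: [-0.4, 5.0, -1.5]
finger_gap: -0.0
```

arm_command:
  series:
    - [[0,0,0.4,0],[0,0,0.4,0],[0,0,0,0]]

```text
t: 26.9
tcp_pos: [0.5183, -0.2278, 0.0483]
tool_rot: [0.459, 0.539, -0.458, 0.538]
force: [0.9, 7.2, -0.6]
finger_gap: -0.001
```

The wall is reached: position stalled and force rising by about 3 N per mm. I'll press on gently to about 11–12 N total.

arm_command:
  series:
    - [[0,0,0.5,0],[0,0,0.5,0],[0,0,0,0],[0,0,0,0]]

```text
t: 27.3
tcp_pos: [0.5183, -0.2279, 0.0483]
tool_rot: [0.459, 0.539, -0.458, 0.537]
force: [2.1, 8.7, 0.4]
finger_gap: -0.001
```

arm_command:
  series:
    - [[0,0,0.3,0],[0,0,0.3,0],[0,0,0,0],[0,0,0,0]]

```text
t: 27.7
tcp_pos: [0.5183, -0.2279, 0.0483]
tool_rot: [0.46, 0.54, -0.458, 0.537]
force: [2.5, 11.1, 1.4]
finger_gap: -0.0
```

arm_command:
  series:
    - [[0,0,0.3,0],[0,0,0.2,0],[0,0,0,0],[0,0,0,0],[0,0,0,0],[0,0,0,0]]

```text
t: 28.3
tcp_pos: [0.5183, -0.2279, 0.0483]
tool_rot: [0.46, 0.54, -0.458, 0.536]
force: [2.4, 11.6, 1.4]
finger_gap: -0.001
```

About 12 N total, so roughly 8 N on the bar after drag, held for over 0.4 s. Now I'll back off and rise clear.

arm_command:
  series:
    - [[0,0,-1,0],[0,0,-1,0],[0,0,-1,0],[0,0,-2,0],[0,0,-4,0],[0,0,-8,0],[0,0,-8,0],[-10,0,-5,0],[-30,0,0,0],[-30,0,0,0]]

```text
t: 29.3
tcp_pos: [0.5136, -0.2008, 0.1191]
tool_rot: [0.458, 0.539, -0.458, 0.538]
force: [-0.5, 0.7, 0.6]
finger_gap: -0.005
```

arm_command:
  series:
    - [[-20,0,0,0],[-10,0,-10,0],[0,0,-10,0],[0,0,0,0],[0,0,0,0]]

```text
t: 29.8
tcp_pos: [0.5101, -0.1807, 0.1472]
tool_rot: [0.458, 0.539, -0.458, 0.538]
force: [0.6, -0.0, 0.4]
finger_gap: 0.004
```

```bash
python3 - <<'E'
from h import *
s=snap('wrist','w7.png'); print(s['t'],s['tcp_pos'],s['force']); snap('scene','s7.png')
a=cv2.imread('pics/w7.png'); b=cv2.imread('pics/s7.png')[150:310,80:350]
b=cv2.resize(b,(400,237),interpolation=cv2.INTER_CUBIC); a=cv2.resize(a,(400,300))
cv2.imwrite('pics/f.png',np.vstack([a,b]))
E
```

```text
29.8 [ 0.51007448 -0.18073849  0.14724656] [ 0.57794059 -0.04595451  0.40928121]
```

View pics/f.png

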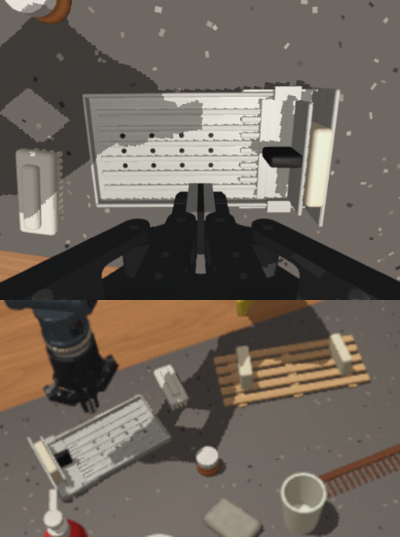

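The bar sits upright and flat between the plate at (303,160) and the wall at (333,155). The other two bars stand on the rest and nothing else has shifted. Handing in.

```bash
python3 -c "
from station import ticket; print(ticket.sign_off())"
```

```text
the job is handed in; nothing more can be done
None
```

The job is done and handed in at about 30 s of the 72 s allowed; the sign-off gives no verdict.

- **Finding the thinnest:** the pinches read about 17 mm for the middle bar, 20 mm for the left and 23.5 mm for the right, so I took the middle one.
- **Placing:** I stood it on the tray ridges, where contact came at the expected height, and let go. It stayed upright on the middle line.
- **Pressing home:** I pushed the divider with shut fingers behind the fin until the wall stopped it. The wrist force rose to about 12 N and held for over 0.4 s. Taking off the 3–4 N of drag, that leaves roughly 8 N on the bar, between the 4 N and 20 N limits. I then backed off.
- **Last checks:** the final pictures show the bar upright and flat between wall and divider. The other two bars stand on the rest, the bystanders in view look unmoved, and the arm is clear with wrist force near zero.

Two readings disagreed:
- **Bar position:** the arm was still swinging at the first wrist picture, so it put the bars several millimetres from where the overhead camera did. Most of that went once I used the pose from that moment. The first pinch still centred up to 9 mm off the camera estimate, so it may have nudged the middle bar.
- **Wall position:** the wall was felt within about 1 mm of where the camera put it.

I did not measure how far the two remaining bars moved. Both pinches closed within about 2 mm of where the cameras put those bars, so any shift should be small.

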